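File a form case in a crowded tray

ROBOT

A 6-joint arm with a two-finger parallel gripper is mounted at the origin on the work surface. World frame = base frame: x ahead of the robot, y to its left, z up, the work surface at z = 0. Lengths are in m, angles in degrees, forces in N, time in s.
With the tool pointing down it reaches from about 0.3 to 0.75 m from the base axis. Payload 8.5 kg.
Tool frame: the origin (TCP) lies midway between the tips of the shut fingers; the grasp point (between the pads) lies 19 mm behind it (env.grip_depth is the distance from the TCP to the grasp point, in m); x points along the fingers, y is the direction in which the jaws open and shut, and the axes are right-handed (so a half turn about x gives the same grasp; the last joint's range is limited). The gripper opens to 85 mm and grips with 20 to 120 N. Pads are 22 mm wide; open, the fingers measure 114 mm over their backs; the gripper's body (76 mm by 85 mm) begins 54 mm behind the grasp point. The pads swing forward as they close: fully open they stand 13 mm farther back than shut.
Start: joints at [57.336, 21.807, 74.336, -0, 83.858, -12.336], TCP at [0.191, 0.516, 0.231] pointing down, gripper open.
Joint ranges: [-178.18, 178.18], [-50.72, 133.34], [12.68, 142.11], [-81.47, 261.47], [9.98, 163.14], [-165.26, 165.26]. Speed limits (degrees/s): [136.94, 136.94, 180, 180, 180, 180].

INTERFACE

Orientations are given as a 3x3 rotation matrix whose columns are the frame's x, y, z axes.
In Python, from rig import env gives the robot as it stands.
- The arm moves only by the tool play_rows, never from a script. Its arguments are lists of equal length, an entry for each row: "travel": the shift along the world's x, y, z in cm, a list of three; "rotation": the turn, a rotation vector about the world's x, y, z in rad, a list of three; "claw": the finger opening in cm, from 0 to 8.54. A call has 1 to 12 rows; each row shifts and turns the pose as measured when the row begins; what a row does not reach is not made up. A row lasts 1/12 s, in which the tool goes at most 41.7 mm and 7.16 degrees, less where a joint would pass 70% of its speed; a pose out of reach is approached as far as the arm can. A call is refused whole if a number of a shift passes 4.17 or a number of a turn 0.125, either way. A call with a gripper value outside its range is refused whole. The fingers move at their own pace and stop on an object; "squeeze" is the grip in N (left out, the last holds). Time passes only in rows, so rows that do not move let the fingers close. It gives the time, the measured TCP pose, the force and the opening at its end, in the units of the state.
- env.observe(): the state, without advancing time (a new reading comes with each control period).
- env.get_image(name): name is "side" or "top"; returns the picture (480x640x3 uint8, red, green, blue); there is no depth.
- env.camera_info(name): a dict with "vertical_fov" (degrees; the focal length in pixels is half the picture's height over the tangent of half this angle, whatever the lens; pixels are square), "cx", "cy" (the principal point, pixels), "eye" and "rotation" of the camera in the world. Camera axes: x right, y down, z forward; pixel columns grow to the right and rows downward; lengths in m; the calibration is good to about 2 mm. A picture is of the moment at which its call begins. camera_info takes no time and is no camera call.
- env.close_job(): hands the job in, once; it reports no verdict.
The state is a dict: "time_s": time; "q": joint angles; "qvel": joint speeds; "joint_efforts": joint torques, N m; "position": TCP position; "tool_rot": TCP orientation; "ft_force": force on the tool from outside, world axes, zero at the start; "wrist_torque": the same for the moment, N m; "grip_width": finger opening in m.
Only numpy, scipy, OpenCV 4.12 (cv2) and the standard library are available. Lean on these libraries where they do the work, as an engineer would, in place of code of your own. Each camera call takes 0.05 s, during which the arm holds its last target.

TASK

File the case standing alone on the bench in the crowded wooden tray, directly in front (on the robot's side) of the case with the raised tab, so that no other case comes between them. Gently nudge the filed cases along to make room, leave them all standing in the tray, and seat the new case fully home on the tray floor. Leave everything else on the bench where it is.

Things in the scene. Friction and masses are not known exactly. Their poses are not given: they have to be found in the camera images.
- item: the case to file: flat closed aluminium form case, 20 mm thick (its x), 120 mm wide (y), 130 mm high (z), 0.2 to 0.33 kg, standing on a long narrow edge on the bench by itself, left of the tray. Long edges, top and bottom, rounded at 4 mm, so the bottom flat is 12 mm wide. Origin: centre of the underside; symmetric under a half turn
- guide: the tabbed case, in the tray: as the others (20 x 120 x 130 mm, 0.2 to 0.4 kg), plus a tab rising 40 mm above its top (to 170 mm), 20 mm thick in x, 40 mm wide, spanning its y = 16 to 56 mm. Origin: centre of the underside; x is through its thickness, -x faces the tray's front (robot's side). Second, third, fourth or last case from the front
- case_a: one of four plain filed cases standing in the tray, same size and make as item (20 x 120 x 130 mm, 0.18 to 0.35 kg), free to slide and lean; a row of four slides under about 10 N, and a new case may bind between them and need up to 20 N from above to go home. Origin and axes as item. This one is always the front one
- case_b: one of four plain filed cases standing in the tray, same size and make as item (20 x 120 x 130 mm, 0.18 to 0.35 kg), free to slide and lean; a row of four slides under about 10 N, and a new case may bind between them and need up to 20 N from above to go home. Origin and axes as item
- case_c: one of four plain filed cases standing in the tray, same size and make as item (20 x 120 x 130 mm, 0.18 to 0.35 kg), free to slide and lean; a row of four slides under about 10 N, and a new case may bind between them and need up to 20 N from above to go home. Origin and axes as item
- case_d: one of four plain filed cases standing in the tray, same size and make as item (20 x 120 x 130 mm, 0.18 to 0.35 kg), free to slide and lean; a row of four slides under about 10 N, and a new case may bind between them and need up to 20 N from above to go home. Origin and axes as item
- tray: open wooden filing tray fixed to the bench, outside 140 (x) x 138 (y) x 95 mm high, walls and floor 6 mm (inside 128 x 126). Five cases stand across it, thickness along x, tops 136 mm above the bench, gaps of 1 to 9 mm between them and at the ends: 28 mm free in all, 8 mm once the sixth is in. Origin: centre of the underside; -x is the front, the robot's side
- flat_case: bystander: another such case lying flat on the bench, 130 x 120 x 20 mm; origin: on the bench at the middle of it
- mug: bystander: white mug, 80 mm across, 92 mm high; origin: centre of the underside
- tape_roll: bystander: brown roll lying flat, 100 mm across, 48 mm high; origin: centre of the underside
- carton: bystander: cardboard carton 110 x 160 x 70 mm; origin: centre of the underside
- stapler: bystander: stapler 150 x 34 x 52 mm; origin: centre of the underside
- scanner: bystander: handheld scanner lying down, 180 x 70 x 35 mm; origin: centre of the underside
Mind the look-alikes: they are no part of the job. Leave any blue or yellow look-alike of the case_c alone.

How it is judged (in metres and radians):
At the end, for the whole second after the job is handed in: New case in the tray directly in front of the tabbed case (origins 16 to 34 mm apart along the tabbed case's x), at rest; it and all five filed cases are in the tray with undersides within 6 mm of its floor and within 0.15 rad of upright (x of item in the frame of guide between -0.034 and -0.016 m and linear speed of item below 0.02 m/s and z of each of item, case_a, case_b, case_c, case_d, guide in the frame of tray below 0.012 m and angle between each of item, case_a, case_b, case_c, case_d, guide's own z axis and vertical below 0.15 rad and x of item in the frame of tray between -0.064 and 0.064 m and y of item in the frame of tray between -0.03 and 0.03 m); the robot touches nothing.
It fails at once if a filed case is pulled out of the tray (raised more than 40 mm off the tray floor) (z of any of case_a, case_b, case_c, case_d, guide in the frame of tray above 0.046 m).
It fails at once if a case is rammed: more than 80 N between a filed case and the new case or the tray (contact force between any of item, tray and case_a above 80 N or contact force between any of item, tray and case_b above 80 N or contact force between any of item, tray and case_c above 80 N or contact force between any of item, tray and case_d above 80 N or contact force between any of item, tray and guide above 80 N).
It fails at once if something else on the bench is shoved more than 30 mm (distance of any of flat_case, mug, tape_roll, carton, stapler, scanner from where it was at the start of the episode above 0.03 m).
It also fails if it takes over 64 s, if anything falls off the work surface, if the arm or the gripper's body presses on something with over 40 N, if the wrist force passes 120 N, or if a joint passes its speed limit or range.

## Working session

There is one attempt and no reset: what is moved stays moved. The work goes in short steps, Python scripts to look and compute and a tool call to move; the robot and the scene stay as the last step left them, time stands still between calls to the robot, and variables do not carry over. Pictures are saved under pics/ and viewed, and the job is handed in when it is done.

Besides the shell and the picture viewer there is one more tool, called after "Emit:" by a JSON object that holds its "method" and its "body", one argument or row to a line. play_rows: Moves the arm, as the interface text tells. Its arguments: {"type":"object","properties":{"travel":{"type":"array","items":{"type":"array","items":{"type":"number"}}},"rotation":{"type":"array","items":{"type":"array","items":{"type":"number"}}},"claw":{"type":"array","items":{"type":"number"}},"squeeze":{"type":"number"}},"required":["travel","rotation","claw"]}

```bash
mkdir -p pics; ls; python3 - <<'E'
from rig import env
import cv2
for n in("side","top"):
    cv2.imwrite(f"pics/{n}0.png",env.get_image(n)[:,:,::-1]); print(n,env.camera_info(n))
o=env.observe(); print(o)
E
```

```text
pics
side {'vertical_fov': 54.77084668700267, 'cx': 322.1352168421024, 'cy': 243.74247117389285, 'eye': array([ 0.07925916, -0.73827019,  0.84329758]), 'rotation': array([[ 0.84471393, -0.35462625,  0.40087231],
       [-0.5351407 , -0.5468773 ,  0.6438553 ],
       [-0.00910002, -0.75839662, -0.65172981]])}
top {'vertical_fov': 57.27952259373877, 'cx': 320.22943039546715, 'cy': 238.74709572155345, 'eye': array([0.52369546, 0.04617118, 1.09193781]), 'rotation': array([[-0.02717786, -0.99695448,  0.07309671],
       [-0.99957483,  0.02633106, -0.01252356],
       [ 0.0105607 , -0.073406  , -0.99724622]])}
{'time_s': 0.1, 'q': array([ 5.73358798e+01,  2.18379960e+01,  7.43810567e+01, -2.25959567e-03,
        8.38567047e+01, -1.23361087e+01]), 'qvel': array([-0.02995391, -0.11677806, -0.1765746 , -0.03500266,  0.06771029,
        0.00246405]), 'joint_efforts': array([ 4.28109284e-03, -4.49219406e+01, -2.31656796e+01, -1.65678671e-04,
        3.65580003e-03,  3.36505821e-05]), 'position': array([0.19093314, 0.51550849, 0.23076159]), 'tool_rot': array([[-6.80607675e-04,  3.47389712e-01,  9.37720600e-01],
       [-1.13426854e-03,  9.37719946e-01, -3.47390293e-01],
       [-9.99999125e-01, -1.30006347e-03, -2.44186171e-04]]), 'ft_force': array([-0.81092323,  0.220787  ,  0.4731968 ]), 'wrist_torque': array([-0.03471535, -0.04622135, -0.04869042]), 'grip_width': 0.08549134662489123}
```

View pics/side0.png

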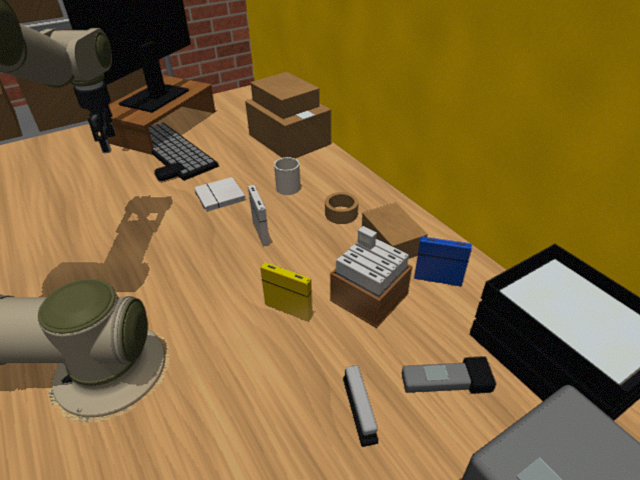

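View pics/top0.png

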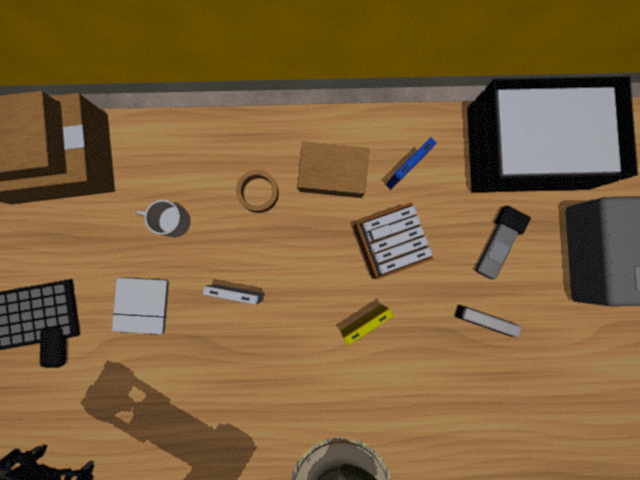

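The item is at top (233,294) and side (259,214). The tray is at top (395,240) and side (370,270). The yellow and blue cases are look-alikes. I'll zoom in next.

```bash
python3 - <<'E'
import cv2
t=cv2.imread("pics/top0.png"); s=cv2.imread("pics/side0.png")
cv2.imwrite("pics/tz.png",cv2.resize(t[195:285,345:445],None,fx=6,fy=6,interpolation=cv2.INTER_CUBIC))
cv2.imwrite("pics/tz2.png",cv2.resize(t[270:320,190:280],None,fx=8,fy=8,interpolation=cv2.INTER_CUBIC))
cv2.imwrite("pics/sz.png",cv2.resize(s[220:330,320:420],None,fx=5,fy=5,interpolation=cv2.INTER_CUBIC))
cv2.imwrite("pics/sz2.png",cv2.resize(s[175:255,230:290],None,fx=7,fy=7,interpolation=cv2.INTER_CUBIC))
E
```

```text
(no output)
```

View pics/tz.png

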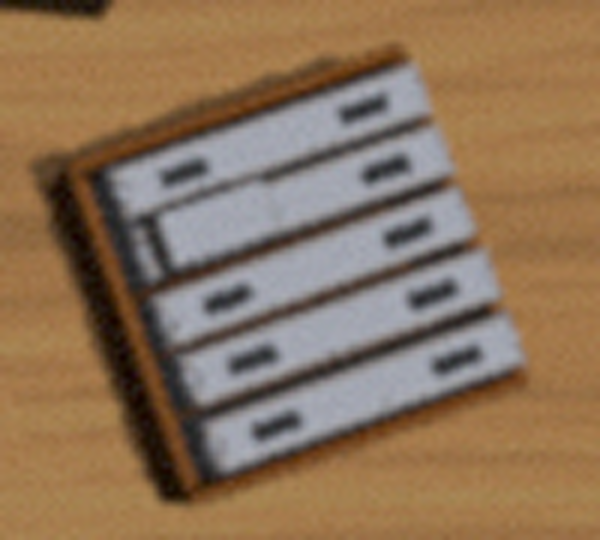

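View pics/tz2.png

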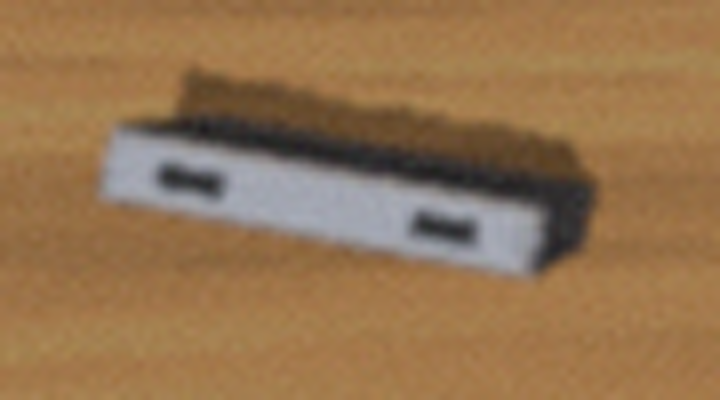

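View pics/sz.png

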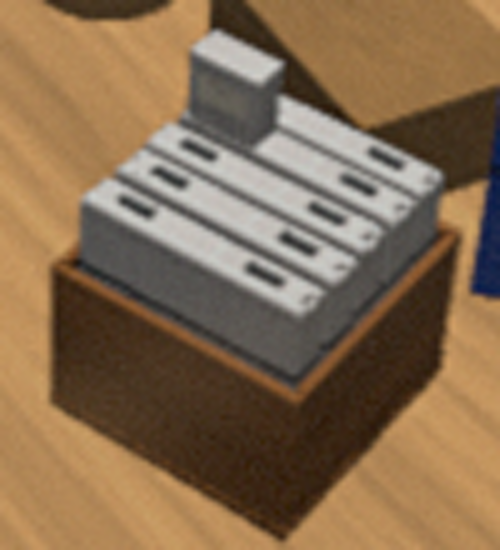

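View pics/sz2.png

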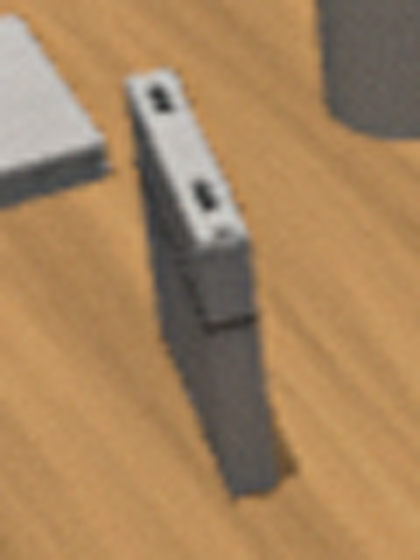

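The guide is the fourth case from the front, with its tab on the left. My plan is to grip the tab and slide the guide forward, which pushes the three front cases ahead of it. Then I'll slide it back to open one gap of about 28 mm. Next I'll measure.

```bash
cat > h.py <<'E'
import numpy as np,cv2
from rig import env
def ray(n,uv):
    c=env.camera_info(n); f=240/np.tan(np.radians(c['vertical_fov']/2))
    d=c['rotation']@np.array([(uv[0]-c['cx'])/f,(uv[1]-c['cy'])/f,1.]); return c['eye'],d/np.linalg.norm(d)
def plane(n,uv,z):
    e,d=ray(n,uv); return e+d*(z-e[2])/d[2]
def tri(a,b):
    e1,d1=ray('top',a); e2,d2=ray('side',b)
    A=np.stack([d1,-d2],1); s=np.linalg.lstsq(A,e2-e1,rcond=None)[0]
    p,q=e1+s[0]*d1,e2+s[1]*d2
    return (p+q)/2,np.linalg.norm(p-q)
def mask(img,box,thr):
    x0,y0,x1,y1=box; m=np.zeros(img.shape[:2],np.uint8)
    h=cv2.cvtColor(img,cv2.COLOR_BGR2HSV)
    m[y0:y1,x0:x1]=((h[...,2]>thr)&(h[...,1]<50))[y0:y1,x0:x1]*255
    return m
E
python3 - <<'E'
from h import *
np.set_printoptions(precision=4,suppress=True)
t=cv2.imread("pics/top0.png"); s=cv2.imread("pics/side0.png")
def rect(img,box,thr):
    m=cv2.morphologyEx(mask(img,box,thr),cv2.MORPH_CLOSE,np.ones((3,3)))
    c=max(cv2.findContours(m,cv2.RETR_EXTERNAL,cv2.CHAIN_APPROX_NONE)[0],key=cv2.contourArea)
    r=cv2.minAreaRect(c); M=cv2.moments(c); print('rect',r,cv2.contourArea(c),'cent',M['m10']/M['m00'],M['m01']/M['m00']); return cv2.boxPoints(r)
b=rect(t,(190,270,280,320),130)
for p in b: print(p,plane('top',p,.13))
rect(s,(230,175,290,255),150)
Z=lambda o,f,l:[(o[0]+(x+.5)/f-.5,o[1]+(y+.5)/f-.5) for x,y in l]
# hand corners: item TL,BL,TR,BR in top
ct=Z((190,270),8,[(115,127),(100,196),(550,207),(536,274)])
# side: far-left,far-right, near-left, near-right (far=image-left end)
cs=Z((230,175),7,[(176,70),(126,78),(248,238),(198,248)])
for a,b in zip(ct,cs): print('item',tri(a,b),plane('top',a,.13))
# tray: case1 front-left, front-right ; tab ; case5 back corners
T=Z((345,195),6,[(220,478),(525,370),(100,170),(405,62)])
S=Z((320,220),5,[(82,200),(298,312),None or (0,0),(443,178)])
for i in(0,1,3): print('case',tri(T[i],S[i]),plane('top',T[i],.136))
print(plane('top',T[2],.136))
# tab top corners: frontleft, frontright, backright, backleft
T=Z((345,195),6,[(170,272),(282,240),(265,183),(152,215)])
S=Z((320,220),5,[(192,58),(272,83),(284,64),(212,30)])
for i in range(4): print('tab',tri(T[i],S[i]),plane('top',T[i],.176))
# tray outer rim corners FL, FR, BL, BR
T=Z((345,195),6,[(193,492),(528,378),(72,168),(402,45)])
S=Z((320,220),5,[(52,262),(297,397),None or (0,0),(460,232)])
for i in(0,1,3): print('rim',tri(T[i],S[i]),plane('top',T[i],.095))
print(plane('top',T[2],.095))
E
```

```text
rect ((229.31320190429688, 294.9962463378906), (54.303688049316406, 8.60013198852539), 10.61965560913086) 397.5 cent 229.19790356394128 294.9781970649895
[201.834  294.2189] [0.4804 0.294  0.13  ]
[203.4189 285.7661] [0.4986 0.2905 0.13  ]
[256.7924 295.7736] [0.4738 0.1751 0.13  ]
[255.2076 304.2264] [0.4557 0.1789 0.13  ]
rect ((237.0, 187.5), (14.0, 21.0), 0.0) 161.5 cent 234.687306501548 189.25386996904024
item (array([0.4993, 0.2908, 0.1238]), np.float64(0.00042454435384057604)) [0.4992 0.2894 0.13  ]
item (array([0.4801, 0.2952, 0.1244]), np.float64(0.0008685444976931686)) [0.4807 0.2935 0.13  ]
item (array([0.4731, 0.1732, 0.1233]), np.float64(0.002232903314945543)) [0.4744 0.1718 0.13  ]
item (array([0.4547, 0.1775, 0.1234]), np.float64(0.002850887133394465)) [0.4565 0.1759 0.13  ]
case (array([ 0.5137, -0.0975,  0.1305]), np.float64(0.001810070640256431)) [ 0.513  -0.0962  0.136 ]
case (array([ 0.5499, -0.2097,  0.134 ]), np.float64(0.0018702773463140985)) [ 0.5491 -0.2086  0.136 ]
case (array([ 0.6645, -0.172 ,  0.1265]), np.float64(0.0004044689706721059)) [ 0.663  -0.1697  0.136 ]
[ 0.6261 -0.0566  0.136 ]
tab (array([ 0.5872, -0.0773,  0.1672]), np.float64(0.0026198317699650184)) [ 0.5855 -0.0755  0.176 ]
tab (array([ 0.5991, -0.1175,  0.1744]), np.float64(0.007827415111744849)) [ 0.5956 -0.115   0.176 ]
tab (array([ 0.6161, -0.1103,  0.1735]), np.float64(0.00025394331706394906)) [ 0.6158 -0.1098  0.176 ]
tab (array([ 0.6056, -0.0703,  0.1713]), np.float64(0.0008539595902256194)) [ 0.6056 -0.0699  0.176 ]
rim (array([ 0.5055, -0.0913,  0.091 ]), np.float64(0.004685316962022328)) [ 0.5075 -0.0919  0.095 ]
rim (array([ 0.5466, -0.2207,  0.0929]), np.float64(0.001388581934328136)) [ 0.5471 -0.2206  0.095 ]
rim (array([ 0.6755, -0.1785,  0.092 ]), np.float64(0.0011946099550433186)) [ 0.6755 -0.1781  0.095 ]
[ 0.6316 -0.0503  0.095 ]
```

The measurements agree with the given sizes: heights are within about 8 mm, and the lengths are close to 120/138 mm.
- **Item:** top centre (0.478, 0.233), yaw −11.8°.
- **Tray:** centre (0.590, −0.135), yaw about 18.2°.
- **Tab:** top centre (0.600, −0.093).

I'll move above the tab.

Emit:
{"method": "play_rows", "body": {
  "travel": [
    [2.0,-3.0,0.2],
    [2.0,-3.0,0.2],
    [2.0,-3.0,0.2],
    [2.0,-3.0,0.2],
    [2.0,-3.0,0.2],
    [2.0,-3.0,0],
    [2.0,-3.0,0],
    [2.0,-3.0,0],
    [2.0,-3.0,0],
    [2.0,-3.0,0],
    [2.0,-3.0,0],
    [2.0,-3.0,0]
  ],
  "rotation": [
    [0,0,-0.09],
    [0,0,-0.09],
    [0,0,-0.09],
    [0,0,-0.09],
    [0,0,-0.09],
    [0,0,-0.09],
    [0,0,-0.09],
    [0,0,-0.09],
    [0,0,-0.09],
    [0,0,-0.09],
    [0,0,0],
    [0,0,0]
  ],
  "claw": [7,7,7,7,7,7,7,7,7,7,7,7],
  "squeeze": 40
}}

```text
time_s: 1.1
position: [0.4325, 0.1415, 0.2376]
tool_rot: [[-0.008, 0.961, 0.278], [0.001, 0.278, -0.961], [-1.0, -0.007, -0.003]]
ft_force: [1.6, 0.5, -0.4]
grip_width: 0.0702
```

```bash
cat > st.py <<'E'
from h import *
np.set_printoptions(precision=4,suppress=True)
o=env.observe();R=o['tool_rot']
print('t',o['time_s'],'p',o['position'],'yaw y',np.degrees(np.arctan2(R[1,1],R[0,1])),'x',R[:,0],'F',o['ft_force'],'w',o['grip_width'],'T',o['wrist_torque'])
a=np.radians(18.2);ex=np.array([np.cos(a),np.sin(a)]);ey=np.array([-ex[1],ex[0]])
d=o['position'][:2]-[.5904,-.1352];print('tray xy',d@ex,d@ey)
E
python3 st.py
```

```text
t 1.1 p [0.4325 0.1415 0.2376] yaw y 16.13240671034444 x [-0.0077  0.0006 -1.    ] F [ 1.6052  0.5323 -0.418 ] w 0.07016249050064052 T [ 0.0318  0.0028 -0.0447]
tray xy -0.06361408180802657 0.3122187350892567
```

Emit:
{"method": "play_rows", "body": {
  "travel": [
    [2.1,-2.9,0],
    [2.1,-2.9,0],
    [2.1,-2.9,0],
    [2.1,-2.9,0],
    [2.1,-2.9,0],
    [2.1,-2.9,0],
    [2.1,-2.9,0],
    [1.8,-2.6,0],
    [0,0,0],
    [0,0,0]
  ],
  "rotation": [
    [0,0,0.018],
    [0,0,0.018],
    [0,0,0],
    [0,0,0],
    [0,0,0],
    [0,0,0],
    [0,0,0],
    [0,0,0],
    [0,0,0],
    [0,0,0]
  ],
  "claw": [6,6,6,6,6,6,6,6,6,6]
}}

```text
time_s: 1.93
position: [0.6044, -0.108, 0.2325]
tool_rot: [[-0.015, 0.952, 0.305], [0.002, 0.305, -0.952], [-1.0, -0.014, -0.006]]
ft_force: [-0.0, 1.6, 0.8]
grip_width: 0.0602
```

```bash
python3 st.py
```

```text
t 1.9333 p [ 0.6044 -0.108   0.2325] yaw y 17.780666619517856 x [-0.0149  0.002  -0.9999] F [-0.0371  1.5917  0.7894] w 0.06017480567585469 T [ 0.0775  0.0025 -0.0307]
tray xy 0.021824836795795995 0.02140695402957165
```

Emit:
{"method": "play_rows", "body": {
  "travel": [
    [-0.4,1.5,-1.0],
    [0,0,-2.5],
    [0,0,-2.5],
    [0,0,-1.8],
    [0,0,0],
    [0,0,0]
  ],
  "rotation": [
    [-0.002,-0.015,0.007],
    [0,0,0],
    [0,0,0],
    [0,0,0],
    [0,0,0],
    [0,0,0]
  ],
  "claw": [6,6,6,6,6,6]
}}

```text
time_s: 2.43
position: [0.5981, -0.0892, 0.1521]
tool_rot: [[0.0, 0.949, 0.314], [0.0, 0.314, -0.949], [-1.0, 0.0, -0.0]]
ft_force: [-0.3, -0.5, 0.7]
grip_width: 0.0602
```

```bash
python3 st.py; python3 - <<'E'
from h import *
t=env.get_image('top')[:,:,::-1];s=env.get_image('side')[:,:,::-1]
cv2.imwrite('pics/c1.png',np.hstack([cv2.resize(t[190:290,340:440],None,fx=4,fy=4),cv2.resize(s[200:300,320:420],None,fx=4,fy=4)]))
E
```

```text
t 2.4333 p [ 0.5981 -0.0892  0.1521] yaw y 18.296235734018676 x [ 0.0002  0.0005 -1.    ] F [-0.2628 -0.5343  0.6635] w 0.0601521490623006 T [ 0.0395  0.0271 -0.0341]
tray xy 0.021645175139942876 0.04129953306730566
```

View pics/c1.png

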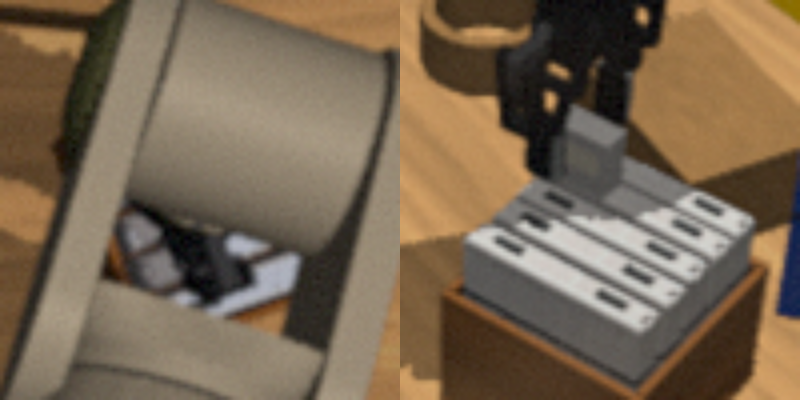

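The fingers straddle the tab in the side view, with nothing in between. I'll adjust slightly, lower and close.

Emit:
{"method": "play_rows", "body": {
  "travel": [
    [0.2,-0.4,-0.4],
    [0,0,0],
    [0,0,0],
    [0,0,0],
    [0,0,0],
    [0,0,0],
    [0,0,0],
    [0,0,0]
  ],
  "rotation": [
    [0,0,0],
    [0,0,0],
    [0,0,0],
    [0,0,0],
    [0,0,0],
    [0,0,0],
    [0,0,0],
    [0,0,0]
  ],
  "claw": [6,4,1.5,1.5,1.5,1.5,1.5,1.5],
  "squeeze": 40
}}

```text
time_s: 3.2
position: [0.602, -0.0942, 0.1527]
tool_rot: [[0.008, 0.949, 0.314], [-0.002, 0.314, -0.949], [-1.0, 0.007, 0.004]]
ft_force: [0.3, -0.0, -1.6]
grip_width: 0.019
```

```bash
python3 st.py
```

```text
t 3.2 p [ 0.602  -0.0942  0.1527] yaw y 18.28843177052785 x [ 0.008  -0.0019 -1.    ] F [ 0.2886 -0.0149 -1.6329] w 0.019032535671841 T [ 0.0814 -0.0606  0.0257]
tray xy 0.023825902696556978 0.03535615686257686
```

Emit:
{"method": "play_rows", "body": {
  "travel": [
    [-0.19,-0.06,0],
    [-0.19,-0.06,0],
    [-0.19,-0.06,0],
    [-0.19,-0.06,0],
    [-0.19,-0.06,0],
    [-0.19,-0.06,0]
  ],
  "rotation": [
    [0,0,0],
    [0,0,0],
    [0,0,0],
    [0,0,0],
    [0,0,0],
    [0,0,0]
  ],
  "claw": [1.5,1.5,1.5,1.5,1.5,1.5]
}}

```text
time_s: 3.7
position: [0.5909, -0.0977, 0.1528]
tool_rot: [[0.012, 0.949, 0.314], [-0.001, 0.314, -0.949], [-1.0, 0.011, 0.005]]
ft_force: [3.4, 0.7, -4.5]
grip_width: 0.0192
```

```bash
python3 st.py
```

```text
t 3.7 p [ 0.5909 -0.0977  0.1528] yaw y 18.322710539210043 x [ 0.0119 -0.0014 -0.9999] F [ 3.4497  0.697  -4.5042] w 0.019223002380172317 T [ 0.3253 -0.961   0.1166]
tray xy 0.012225401376577872 0.03544692311239934
```

Emit:
{"method": "play_rows", "body": {
  "travel": [
    [-0.19,-0.06,0],
    [-0.19,-0.06,0],
    [-0.19,-0.06,0]
  ],
  "rotation": [
    [0,0.006,0],
    [0,0.006,0],
    [0,0,0]
  ],
  "claw": [1.5,1.5,1.5]
}}

```text
time_s: 3.95
position: [0.5857, -0.0995, 0.153]
tool_rot: [[0.002, 0.949, 0.314], [-0.001, 0.314, -0.949], [-1.0, 0.002, 0.001]]
ft_force: [5.5, 1.8, 0.9]
grip_width: 0.0192
```

```bash
python3 st.py
```

```text
t 3.95 p [ 0.5857 -0.0995  0.153 ] yaw y 18.32387142392702 x [ 0.0021 -0.0008 -1.    ] F [5.4845 1.8231 0.867 ] w 0.01920877649003302 T [ 0.7521 -1.5607  0.1863]
tray xy 0.006672841767524371 0.03541161254289887
```

One or two more millimetres, while I watch for the wall.

Emit:
{"method": "play_rows", "body": {
  "travel": [
    [-0.15,-0.05,0],
    [-0.15,-0.05,0]
  ],
  "rotation": [
    [0,0,0],
    [0,0,0]
  ],
  "claw": [1.5,1.5]
}}

```text
time_s: 4.12
position: [0.583, -0.1004, 0.1531]
tool_rot: [[0.004, 0.949, 0.315], [-0.0, 0.315, -0.949], [-1.0, 0.004, 0.002]]
ft_force: [5.8, 3.2, -2.5]
grip_width: 0.0197
```

```bash
python3 st.py
```

```text
t 4.1167 p [ 0.583  -0.1004  0.1531] yaw y 18.33595613699966 x [ 0.0038 -0.0004 -1.    ] F [ 5.802   3.1848 -2.4984] w 0.019652192889438102 T [ 0.8767 -1.3934  0.2787]
tray xy 0.0038518633543675497 0.03540587534778154
```

Emit:
{"method": "play_rows", "body": {
  "travel": [
    [-0.15,-0.05,0],
    [-0.15,-0.05,0]
  ],
  "rotation": [
    [0,0,0],
    [0,0,0]
  ],
  "claw": [1.5,1.5]
}}

```text
time_s: 4.28
position: [0.5822, -0.1005, 0.1538]
tool_rot: [[0.011, 0.949, 0.315], [0.001, 0.315, -0.949], [-1.0, 0.011, 0.002]]
ft_force: [10.4, 2.9, -3.8]
grip_width: 0.0195
```

```bash
python3 st.py
```

```text
t 4.2833 p [ 0.5822 -0.1005  0.1538] yaw y 18.361715462517132 x [ 0.0111  0.0012 -0.9999] F [10.3835  2.9187 -3.8212] w 0.019479095590704352 T [ 0.9563 -2.1808  0.2485]
tray xy 0.00303425035630558 0.03552074415740429
```

The wall stopped the row: the force rose and the motion stalled. Now I'll pull the guide back 24 mm.

Emit:
{"method": "play_rows", "body": {
  "travel": [
    [0.19,0.06,0],
    [0.19,0.06,0],
    [0.19,0.06,0],
    [0.19,0.06,0],
    [0.19,0.06,0],
    [0.19,0.06,0],
    [0.19,0.06,0],
    [0.19,0.06,0],
    [0.19,0.06,0],
    [0.19,0.06,0],
    [0.19,0.06,0],
    [0.19,0.06,0]
  ],
  "rotation": [
    [0,0.011,0],
    [0,0,0],
    [0,0,0],
    [0,0,0],
    [0,0,0],
    [0,0,0],
    [0,0,0],
    [0,0,0],
    [0,0,0],
    [0,0,0],
    [0,0,0],
    [0,0,0]
  ],
  "claw": [1.5,1.5,1.5,1.5,1.5,1.5,1.5,1.5,1.5,1.5,1.5,1.5]
}}

```text
time_s: 5.28
position: [0.6027, -0.0939, 0.1532]
tool_rot: [[-0.012, 0.949, 0.314], [-0.001, 0.314, -0.95], [-1.0, -0.011, -0.003]]
ft_force: [-1.8, -0.0, 0.9]
grip_width: 0.0192
```

```bash
python3 st.py
```

```text
t 5.2833 p [ 0.6027 -0.0939  0.1532] yaw y 18.279338823232315 x [-0.0118 -0.001  -0.9999] F [-1.845  -0.0253  0.9016] w 0.019239533922568892 T [-0.1708  0.26   -0.1025]
tray xy 0.02456727152976974 0.03537859675337344
```

Emit:
{"method": "play_rows", "body": {
  "travel": [
    [0.19,0.06,0],
    [0.19,0.06,0],
    [0.15,0.05,0],
    [0.15,0.05,0]
  ],
  "rotation": [
    [0,-0.012,0],
    [0,0,0],
    [0,0,0],
    [0,0,0]
  ],
  "claw": [1.5,1.5,1.5,1.5]
}}

```text
time_s: 5.62
position: [0.6092, -0.0916, 0.1528]
tool_rot: [[-0.002, 0.95, 0.314], [-0.001, 0.314, -0.95], [-1.0, -0.002, 0.001]]
ft_force: [-2.8, -0.9, 0.8]
grip_width: 0.0196
```

```bash
python3 st.py
```

```text
t 5.6167 p [ 0.6092 -0.0916  0.1528] yaw y 18.276847819997815 x [-0.0019 -0.0012 -1.    ] F [-2.7674 -0.8814  0.767 ] w 0.01961890743853493 T [-0.3675  0.9833 -0.2299]
tray xy 0.031477171144086054 0.03558965807840036
```

The gap is now about 28 mm wide. I'll release, rise and look.

Emit:
{"method": "play_rows", "body": {
  "travel": [
    [0,0,0],
    [0,0,0],
    [0,0,0],
    [0,0,1.5],
    [0,0,3],
    [0,0,3],
    [-1.3,3.0,1.5],
    [-1.3,3.0,0],
    [-1.3,3.0,0],
    [-1.3,3.0,0],
    [-1.3,3.0,0],
    [-1.3,3.0,0]
  ],
  "rotation": [
    [0,0,0],
    [0,0,0],
    [0,0,0],
    [0,0,0],
    [0,0,0],
    [0,0,0],
    [0,0,-0.085],
    [0,0,-0.085],
    [0,0,-0.085],
    [0,0,-0.085],
    [0,0,-0.085],
    [0,0,-0.085]
  ],
  "claw": [4.5,4.5,4.5,4.5,6,6,6,6,6,6,6,6]
}}

```text
time_s: 6.62
position: [0.5329, 0.0902, 0.2481]
tool_rot: [[0.014, 0.976, -0.218], [-0.001, -0.218, -0.976], [-1.0, 0.014, -0.002]]
ft_force: [0.3, 0.8, -0.3]
grip_width: 0.0603
```

```bash
python3 st.py; python3 - <<'E'
from h import *
t=env.get_image('top')[:,:,::-1];s=env.get_image('side')[:,:,::-1]
cv2.imwrite('pics/top2.png',t);cv2.imwrite('pics/side2.png',s)
cv2.imwrite('pics/c2.png',np.hstack([cv2.resize(t[190:290,340:440],None,fx=4,fy=4,interpolation=2),cv2.resize(s[220:320,320:420],None,fx=4,fy=4,interpolation=2)]))
E
```

```text
t 6.6167 p [0.5329 0.0902 0.2481] yaw y -12.578457729508703 x [ 0.014  -0.0012 -0.9999] F [ 0.3377  0.7569 -0.3354] w 0.06027118481250398 T [ 0.0011 -0.0349 -0.0363]
tray xy 0.015802376489437314 0.232028777859104
```

View pics/c2.png

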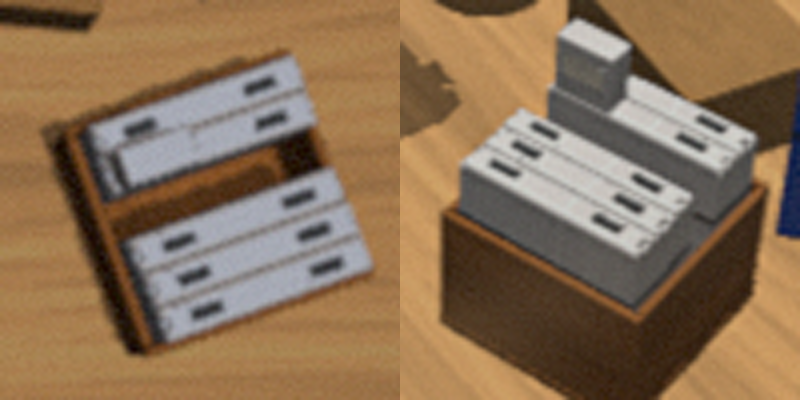

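All five cases stand upright, with a clear gap at about (205,205) in the top crop, in front of the tabbed case. Next I'll go to the item.

Emit:
{"method": "play_rows", "body": {
  "travel": [
    [-1.4,3.3,0],
    [-1.4,3.3,0],
    [-1.4,3.3,0],
    [-1.2,2.8,0],
    [0,0,0],
    [0,0,0]
  ],
  "rotation": [
    [0,0.014,0.014],
    [0,0,0],
    [0,0,0],
    [0,0,0],
    [0,0,0],
    [0,0,0]
  ],
  "claw": [6,6,6,6,6,6]
}}

```text
time_s: 7.22
position: [0.4773, 0.2242, 0.2499]
tool_rot: [[0.006, 0.981, -0.195], [0.002, -0.195, -0.981], [-1.0, 0.006, -0.003]]
ft_force: [0.0, -0.6, -0.4]
grip_width: 0.0598
```

```bash
python3 st.py
```

```text
t 7.2167 p [0.4773 0.2242 0.2499] yaw y -11.233504039763504 x [ 0.0062  0.0019 -1.    ] F [ 0.0102 -0.5532 -0.4019] w 0.0597539804482395 T [ 0.0183  0.0518 -0.0247]
tray xy 0.004834326174588089 0.37675027505754455
```

Emit:
{"method": "play_rows", "body": {
  "travel": [
    [-0.2,-0.1,-2.5],
    [0,0,-3.5],
    [0,0,-3.0],
    [0,0,-2.5],
    [0,0,-1.5],
    [0,0,-0.6],
    [0,0,0],
    [0,0,0]
  ],
  "rotation": [
    [0.002,0.006,-0.01],
    [0,0,0],
    [0,0,0],
    [0,0,0],
    [0,0,0],
    [0,0,0],
    [0,0,0],
    [0,0,0]
  ],
  "claw": [6,6,6,6,6,6,6,6]
}}

```text
time_s: 7.88
position: [0.4812, 0.2174, 0.1113]
tool_rot: [[0.011, 0.978, -0.208], [0.006, -0.208, -0.978], [-1.0, 0.01, -0.009]]
ft_force: [0.4, -0.1, 1.1]
grip_width: 0.06
```

```bash
python3 st.py; python3 - <<'E'
from h import *
t=env.get_image('top')[:,:,::-1];s=env.get_image('side')[:,:,::-1]
cv2.imwrite('pics/c3.png',np.hstack([cv2.resize(t[240:340,180:280],None,fx=4,fy=4,interpolation=2),cv2.resize(s[160:260,210:310],None,fx=4,fy=4,interpolation=2)]))
E
```

```text
t 7.8833 p [0.4812 0.2174 0.1113] yaw y -12.032909229397058 x [ 0.0114  0.0063 -0.9999] F [ 0.4307 -0.1272  1.0944] w 0.060007962163768976 T [ 0.0299 -0.0309 -0.0153]
tray xy 0.006370737112955782 0.3690939630225806
```

View pics/c3.png

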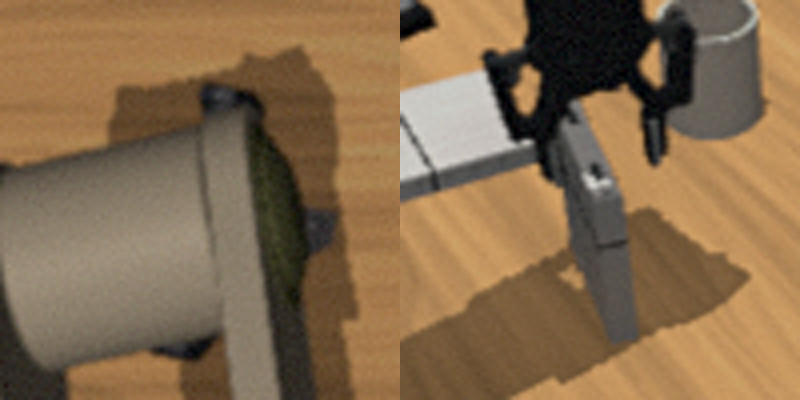

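The case sits between the fingers. I'll centre a bit, then close.

Emit:
{"method": "play_rows", "body": {
  "travel": [
    [-0.5,0.4,-0.2],
    [0,0,0],
    [0,0,0],
    [0,0,0],
    [0,0,0],
    [0,0,0],
    [0,0,0],
    [0,0,0],
    [0,0,0]
  ],
  "rotation": [
    [-0.006,0.011,0.003],
    [0,0,0],
    [0,0,0],
    [0,0,0],
    [0,0,0],
    [0,0,0],
    [0,0,0],
    [0,0,0],
    [0,0,0]
  ],
  "claw": [6,5,4,3,2.4,1.5,1.5,1.5,1.5],
  "squeeze": 50
}}

```text
time_s: 8.73
position: [0.4772, 0.2227, 0.1134]
tool_rot: [[0.007, 0.979, -0.204], [0.001, -0.204, -0.979], [-1.0, 0.007, -0.003]]
ft_force: [-0.4, 0.2, 0.3]
grip_width: 0.0187
```

```bash
python3 st.py
```

```text
t 8.7333 p [0.4772 0.2227 0.1134] yaw y -11.770941689559173 x [ 0.0074  0.0013 -1.    ] F [-0.4006  0.2411  0.3089] w 0.01867890513404308 T [ 0.0648  0.0226 -0.0289]
tray xy 0.0042244986281407175 0.3753731739611956
```

Emit:
{"method": "play_rows", "body": {
  "travel": [
    [0,0,1],
    [0,0,3],
    [0,0,3.5],
    [0,0,3.5],
    [0,0,3.5],
    [0,0,3.5],
    [0.4,-1.0,3.0],
    [1.0,-3.0,1],
    [1.0,-3.0,0],
    [1.0,-3.0,0],
    [1.0,-3.0,0],
    [1.0,-3.0,0]
  ],
  "rotation": [
    [0,0,0],
    [0,0,0],
    [0,0,0],
    [0,0,0],
    [0,0,0],
    [0,0,0],
    [0,0,0.04],
    [0,0,0.06],
    [0,0,0.06],
    [0,0,0.06],
    [0,0,0.06],
    [0,0,0.06]
  ],
  "claw": [1.5,1.5,1.5,1.5,1.5,1.5,1.5,1.5,1.5,1.5,1.5,1.5]
}}

```text
time_s: 9.73
position: [0.5253, 0.0602, 0.3418]
tool_rot: [[0.0, 0.988, 0.158], [-0.003, 0.158, -0.988], [-1.0, -0.0, 0.003]]
ft_force: [0.4, 0.7, -2.0]
grip_width: 0.019
```

```bash
python3 st.py
```

```text
t 9.7333 p [0.5253 0.0602 0.3418] yaw y 9.066223780393011 x [ 0.0002 -0.0025 -1.    ] F [ 0.3585  0.7288 -2.0341] w 0.019027439985796576 T [ 0.0153 -0.0967  0.0336]
tray xy -0.0007781138983776463 0.2059055258155147
```

Emit:
{"method": "play_rows", "body": {
  "travel": [
    [1.1,-3.0,0],
    [1.1,-3.0,0],
    [1.1,-3.0,0],
    [1.1,-3.0,0],
    [1.0,-2.8,0],
    [1.0,-2.6,0],
    [0.5,-1.5,0],
    [0,0,0],
    [0,0,0],
    [0,0,0]
  ],
  "rotation": [
    [0,0,0.04],
    [0,0,0.04],
    [0,0,0.04],
    [0,0,0.04],
    [0,0,0],
    [0,0,0],
    [0,0,0],
    [0,0,0],
    [0,0,0],
    [0,0,0]
  ],
  "claw": [1.5,1.5,1.5,1.5,1.5,1.5,1.5,1.5,1.5,1.5]
}}

```text
time_s: 10.57
position: [0.596, -0.1455, 0.3353]
tool_rot: [[-0.01, 0.948, 0.317], [0.001, 0.317, -0.948], [-1.0, -0.009, -0.004]]
ft_force: [0.3, 0.0, -1.7]
grip_width: 0.0188
```

```bash
python3 st.py; python3 - <<'E'
from h import *
t=env.get_image('top')[:,:,::-1];s=env.get_image('side')[:,:,::-1]
cv2.imwrite('pics/c4.png',np.hstack([cv2.resize(t[140:290,320:470],(400,400),interpolation=2),cv2.resize(s[150:320,290:460],(400,400),interpolation=2)]))
E
```

```text
t 10.5667 p [ 0.596  -0.1455  0.3353] yaw y 18.479892288487285 x [-0.0099  0.001  -1.    ] F [ 0.3344  0.0399 -1.7316] w 0.018772964685123267 T [-0.0048  0.019  -0.0176]
tray xy 0.0020976985886348894 -0.011524980683629671
```

View pics/c4.png

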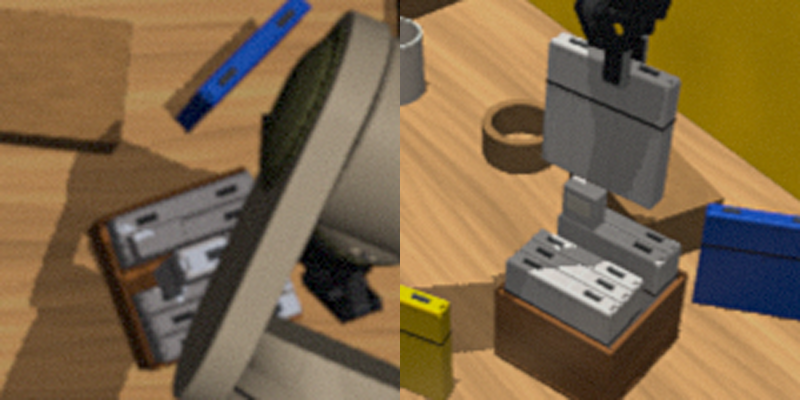

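Emit:
{"method": "play_rows", "body": {
  "travel": [
    [0.4,0.3,-0.5],
    [0,0,-2],
    [0,0,-2],
    [0,0,-2],
    [0,0,-0.5],
    [0,0,0]
  ],
  "rotation": [
    [0,-0.013,-0.003],
    [0,0,0],
    [0,0,0],
    [0,0,0],
    [0,0,0],
    [0,0,0]
  ],
  "claw": [1.5,1.5,1.5,1.5,1.5,1.5]
}}

```text
time_s: 11.17
position: [0.5992, -0.135, 0.2674]
tool_rot: [[0.011, 0.947, 0.322], [-0.001, 0.322, -0.947], [-1.0, 0.01, 0.004]]
ft_force: [0.9, -0.2, -0.8]
grip_width: 0.0183
```

```bash
python3 st.py; python3 - <<'E'
from h import *
s=env.get_image('side')[:,:,::-1]
cv2.imwrite('pics/side5.png',s)
cv2.imwrite('pics/c5.png',cv2.resize(s[190:330,310:430],None,fx=5,fy=4.2,interpolation=2))
E
```

```text
t 11.1667 p [ 0.5992 -0.135   0.2674] yaw y 18.805188544077613 x [ 0.0105 -0.0011 -0.9999] F [ 0.904  -0.2246 -0.8486] w 0.01834519430916474 T [-0.0012 -0.0109 -0.0351]
tray xy 0.008452564911535006 -0.002520277746992985
```

View pics/c5.png

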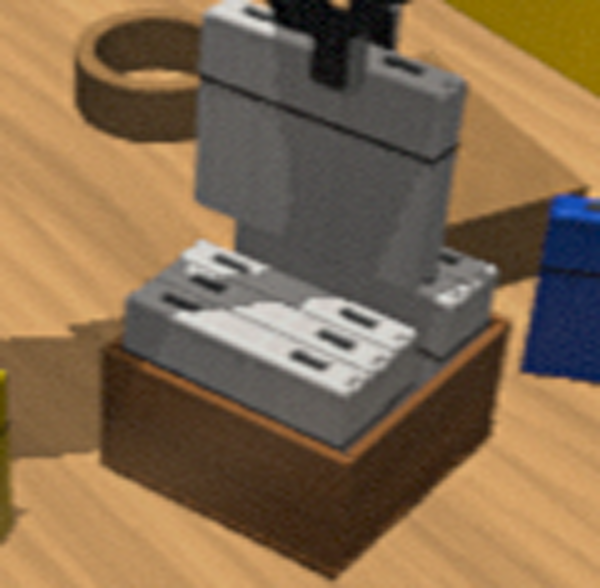

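The item drifted about 7 mm in y, so I'll correct before lowering.

Emit:
{"method": "play_rows", "body": {
  "travel": [
    [0.1,-0.7,0],
    [0,0,0],
    [0,0,0]
  ],
  "rotation": [
    [0,0.004,-0.009],
    [0,0,0],
    [0,0,0]
  ],
  "claw": [1.5,1.5,1.5]
}}

```text
time_s: 11.47
position: [0.6013, -0.1422, 0.2714]
tool_rot: [[0.011, 0.949, 0.314], [-0.004, 0.314, -0.949], [-1.0, 0.01, 0.007]]
ft_force: [-0.2, -1.6, -1.2]
grip_width: 0.019
```

```bash
python3 st.py; python3 - <<'E'
from h import *
s=env.get_image('side')[:,:,::-1]
cv2.imwrite('pics/side6.png',s)
cv2.imwrite('pics/c6.png',cv2.resize(s[190:330,310:430],None,fx=5,fy=4.2,interpolation=2))
E
```

```text
t 11.4667 p [ 0.6013 -0.1422  0.2714] yaw y 18.302424204446517 x [ 0.0113 -0.0035 -0.9999] F [-0.2185 -1.5944 -1.2456] w 0.018991114082174926 T [ 0.0139 -0.0227  0.0546]
tray xy 0.008124801560235238 -0.01007578419811816
```

View pics/c6.png

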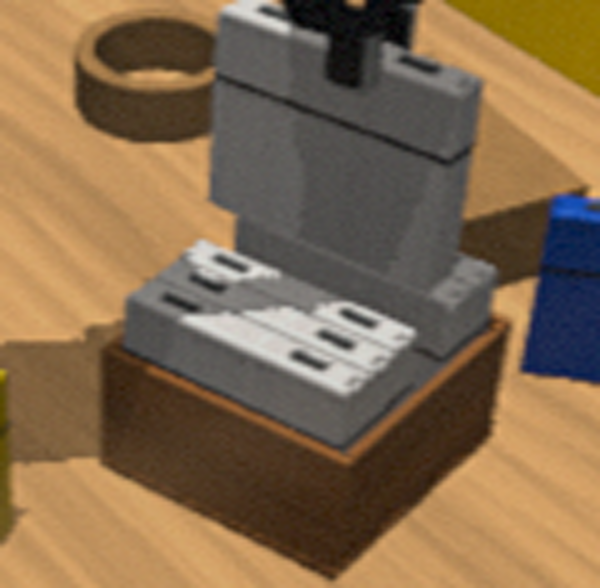

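```bash
python3 - <<'E'
from h import *
a=np.radians(18.2);ex=np.array([np.cos(a),np.sin(a)]);ey=np.array([-ex[1],ex[0]])
for n,p,z in[('bl',(210,207),.158),('tl front',(216,32),.288),('tr front',(475,105),.288),('tr back',(481,82),.288),('br',(463,290),.158),
 ('case3 R back',(414,330),.136),('case1 FR',(350,395),.136),('case1 FL',(126,293),.136),('guide R front',(440,303),.136),('rimFR',(350,460),.095),('rimFL',(102,343),.095),('rimBR',(510,322),.095)]:
    u=(310+(p[0]+.5)/5-.5,190+(p[1]+.5)/4.2-.5); q=plane('side',u,z); d=q[:2]-[.5904,-.1352]; print(n,(d@ex*1000).round(1),(d@ey*1000).round(1))
E
```

```text
bl -6.5 56.4
tl front -23.5 45.8
tr front -7.5 -69.7
tr back 9.6 -62.0
br 9.0 -69.6
case3 R back -9.1 -58.4
case1 FR -66.3 -63.2
case1 FL -66.2 58.1
guide R front 15.7 -56.1
rimFR -70.1 -69.3
rimFL -70.0 68.8
rimBR 63.0 -69.2
```

The item's long edges aren't parallel to the filed cases in the side view. It may have sagged in the grip, so I'll check its pose from its corners.

```bash
python3 - <<'E'
import cv2
s=cv2.imread('pics/side6.png')
cv2.imwrite('pics/c7.png',cv2.resize(s[180:265,340:416],None,fx=7,fy=7,interpolation=cv2.INTER_CUBIC))
E
```

```text
(no output)
```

View pics/c7.png

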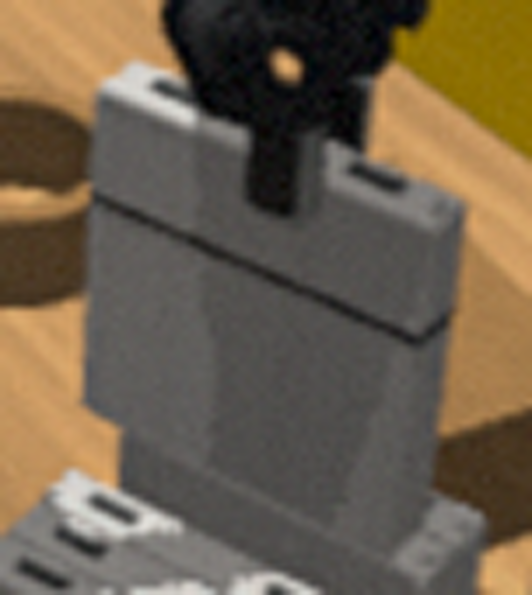

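```bash
python3 - <<'E'
from h import *
Z=lambda o,f,p:(o[0]+(p[0]+.5)/f-.5,o[1]+(p[1]+.5)/f-.5)
c7=lambda p:Z((340,180),7,p); s0=lambda p:Z((230,175),7,p)
# seam height from initial scene: front(-x) face is hidden?; end face right: vertical line of corner
for n,p in[('seam near L',(208,325)),('seam near R',(256,315)),('bottom L',(235,498))]:
    print(n,plane('side',s0(p),.1)[:2],plane('side',s0(p),0)[:2])
# vertical edge at world xy of right/back corner (0.4744,0.1718): height whose projection
a=np.radians(18.2);ex=np.array([np.cos(a),np.sin(a)]);ey=np.array([-ex[1],ex[0]])
obj=np.array([[-10,60,100],[-10,-60,100],[10,-60,100],[-10,60,4]],float)
for z in(.24,.25,.26,.27):
    P=[plane('side',c7(p),z) for p in[(95,197),(420,342),(450,318)]]
    d=P[0]-P[1]; e=P[2]-P[1]
    print(z,'L',np.linalg.norm(d),'yaw',np.degrees(np.arctan2(-d[0],d[1])),'T',np.linalg.norm(e),np.degrees(np.arctan2(e[1],e[0])),'mid xy tray',((P[0]+P[1])/2)[:2]@np.c_[ex,ey]-np.array([.5904,-.1352])@np.c_[ex,ey])
E
```

```text
seam near L [0.44733875 0.16262733] [0.49685857 0.28383013]
seam near R [0.46520436 0.15829315] [0.51712773 0.27891286]
bottom L [0.41100809 0.06854483] [0.45564014 0.17709019]
0.24 L 0.11818095160755376 yaw 19.134395991236346 T 0.015367328740635006 15.112004385067927 mid xy tray [0.00206833 0.00201939]
0.25 L 0.11622203522665663 yaw 19.13439599123636 T 0.01511260654055795 15.112004385067928 mid xy tray [-0.00913672 -0.00486398]
0.26 L 0.11426311884575908 yaw 19.134395991236318 T 0.014857884340481109 15.11200438506771 mid xy tray [-0.02034177 -0.01174736]
0.27 L 0.11230420246486195 yaw 19.134395991236328 T 0.014603162140404082 15.112004385068133 mid xy tray [-0.03154681 -0.01863073]
```

By the seam line, the yaw comes out at 19° and the centre within about 2 mm, so the item isn't sagging. I'll lower it slowly.

Emit:
{"method": "play_rows", "body": {
  "travel": [
    [-0.1,0,-0.8],
    [0,0,-0.8],
    [0,0,-0.8],
    [0,0,-0.6],
    [0,0,-0.4],
    [0,0,0]
  ],
  "rotation": [
    [0,0.004,0],
    [0,0,0],
    [0,0,0],
    [0,0,0],
    [0,0,0],
    [0,0,0]
  ],
  "claw": [1.5,1.5,1.5,1.5,1.5,1.5]
}}

```text
time_s: 12.02
position: [0.6002, -0.1425, 0.2342]
tool_rot: [[0.008, 0.95, 0.314], [-0.004, 0.314, -0.95], [-1.0, 0.007, 0.006]]
ft_force: [0.6, 0.5, -2.1]
grip_width: 0.0189
```

```bash
python3 st.py
```

```text
t 12.0167 p [ 0.6002 -0.1425  0.2342] yaw y 18.275865087001403 x [ 0.0081 -0.0039 -1.    ] F [ 0.6     0.5077 -2.1045] w 0.018913023134125975 T [ 0.0017 -0.1305  0.0596]
tray xy 0.006977631645115365 -0.00999941818597828
```

Emit:
{"method": "play_rows", "body": {
  "travel": [
    [0,0,-0.7],
    [0,0,-0.7],
    [0,0,-0.7],
    [0,0,-0.7],
    [0,0,-0.4]
  ],
  "rotation": [
    [0,0,0],
    [0,0,0],
    [0,0,0],
    [0,0,0],
    [0,0,0]
  ],
  "claw": [1.5,1.5,1.5,1.5,1.5]
}}

```text
time_s: 12.43
position: [0.6006, -0.1425, 0.1998]
tool_rot: [[0.01, 0.949, 0.314], [-0.004, 0.314, -0.949], [-1.0, 0.008, 0.007]]
ft_force: [0.2, 0.2, -1.0]
grip_width: 0.0184
```

```bash
python3 st.py; python3 - <<'E'
from h import *
s=env.get_image('side')[:,:,::-1]
cv2.imwrite('pics/c8.png',cv2.resize(s[210:320,330:420],None,fx=6,fy=5.4,interpolation=2))
E
```

```text
t 12.4333 p [ 0.6006 -0.1425  0.1998] yaw y 18.287340011200676 x [ 0.01   -0.0044 -0.9999] F [ 0.2065  0.2442 -1.0004] w 0.018375771373087275 T [ 0.0377 -0.1133  0.0375]
tray xy 0.00738481540931263 -0.010090803366480647
```

View pics/c8.png

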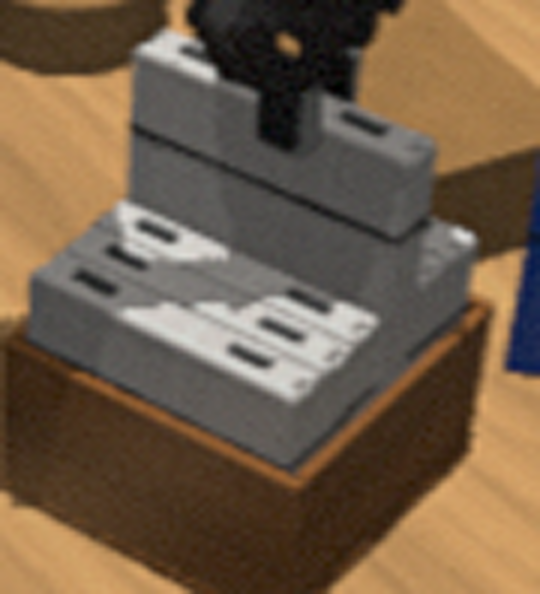

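The item's bottom is inside the tray walls and there's no contact force. I'll keep lowering to TCP 0.147.

Emit:
{"method": "play_rows", "body": {
  "travel": [
    [0,0,-0.7],
    [0,0,-0.7],
    [0,0,-0.7],
    [0,0,-0.7],
    [0,0,-0.7],
    [0,0,-0.6],
    [0,0,-0.4],
    [0,0,0]
  ],
  "rotation": [
    [0,0,0],
    [0,0,0],
    [0,0,0],
    [0,0,0],
    [0,0,0],
    [0,0,0],
    [0,0,0],
    [0,0,0]
  ],
  "claw": [1.5,1.5,1.5,1.5,1.5,1.5,1.5,1.5]
}}

```text
time_s: 13.15
position: [0.6007, -0.1424, 0.1491]
tool_rot: [[0.01, 0.949, 0.314], [-0.004, 0.314, -0.949], [-1.0, 0.008, 0.007]]
ft_force: [0.7, -0.1, -2.2]
grip_width: 0.0187
```

```bash
python3 st.py
```

```text
t 13.15 p [ 0.6007 -0.1424  0.1491] yaw y 18.295216153470918 x [ 0.0101 -0.004  -0.9999] F [ 0.6755 -0.1467 -2.1704] w 0.018710610077137306 T [-0.1056 -0.2945  0.0537]
tray xy 0.007561098710344311 -0.010029829997292124
```

Emit:
{"method": "play_rows", "body": {
  "travel": [
    [0,0,-0.4],
    [0,0,-0.3],
    [0,0,0],
    [0,0,0],
    [0,0,0],
    [0,0,0],
    [0,0,0]
  ],
  "rotation": [
    [0,0,0],
    [0,0,0],
    [0,0,0],
    [0,0,0],
    [0,0,0],
    [0,0,0],
    [0,0,0]
  ],
  "claw": [1.5,1.5,1.5,2.2,2.8,3.0,3.0],
  "squeeze": 20
}}

```text
time_s: 13.73
position: [0.601, -0.1428, 0.1428]
tool_rot: [[0.011, 0.949, 0.314], [-0.005, 0.314, -0.949], [-1.0, 0.009, 0.009]]
ft_force: [-0.6, -0.9, -0.8]
grip_width: 0.0299
```

```bash
python3 st.py; python3 - <<'E'
from h import *
s=env.get_image('side')[:,:,::-1]
cv2.imwrite('pics/c9.png',cv2.resize(s[210:320,330:420],None,fx=6,fy=5.4,interpolation=2))
E
```

```text
t 13.7333 p [ 0.601  -0.1428  0.1428] yaw y 18.285794694226155 x [ 0.0115 -0.0054 -0.9999] F [-0.6055 -0.947  -0.7927] w 0.02988948674549397 T [ 0.0056  0.035  -0.0163]
tray xy 0.007674328609138076 -0.010543212267141888
```

View pics/c9.png

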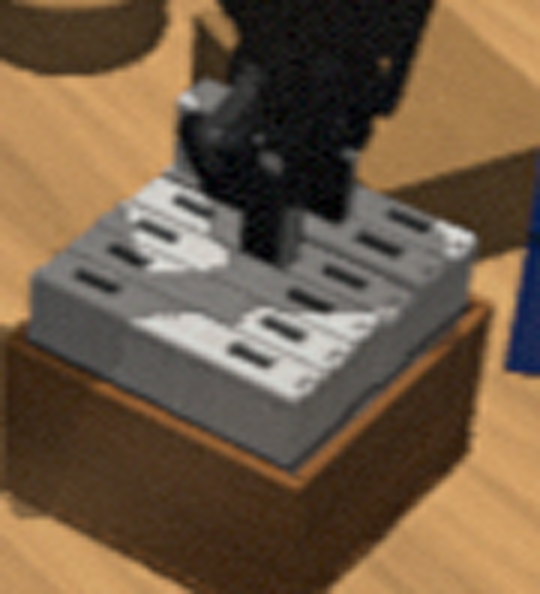

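The item dropped level with the others. I'll press gently from above to confirm it's seated.

Emit:
{"method": "play_rows", "body": {
  "travel": [
    [0,0,1.2],
    [0,0,0.8],
    [0,0,0],
    [0,0,0],
    [0,0,0],
    [0,0,-0.7],
    [0,0,-0.6],
    [0,0,-0.4],
    [0,0,-0.3],
    [0,0,-0.3],
    [0,0,-0.2]
  ],
  "rotation": [
    [-0.005,0.011,0],
    [0,0,0],
    [0,0,0],
    [0,0,0],
    [0,0,0],
    [0,0,0],
    [0,0,0],
    [0,0,0],
    [0,0,0],
    [0,0,0],
    [0,0,0]
  ],
  "claw": [3,3,1.5,0,0,0,0,0,0,0,0]
}}

```text
time_s: 14.7
position: [0.6007, -0.1427, 0.136]
tool_rot: [[0.001, 0.95, 0.313], [-0.01, 0.313, -0.95], [-1.0, -0.002, 0.01]]
ft_force: [-2.0, 3.9, 21.6]
grip_width: 0.0001
```

```bash
python3 st.py
```

```text
t 14.7 p [ 0.6007 -0.1427  0.136 ] yaw y 18.266947277645713 x [ 0.0014 -0.0097 -1.    ] F [-2.0438  3.93   21.5743] w 7.669613178315242e-05 T [0.8295 0.4498 0.0067]
tray xy 0.007442099739070567 -0.010314198326756693
```

The tips met resistance at z = 0.136 with 21.6 N, which matches the seated top height. I'll retreat and check.

Emit:
{"method": "play_rows", "body": {
  "travel": [
    [0,0,1],
    [0,0,2.5],
    [0,0,3.5],
    [0,0,3.5],
    [-1.5,3,1.5],
    [-1.5,3,0],
    [-1.5,3,0],
    [-1.5,3,0],
    [-1.5,3,0],
    [-1.5,3,0],
    [0,0,0]
  ],
  "rotation": [
    [0,0,0],
    [0,0,0],
    [0,0,0],
    [0,0,0],
    [0,0,0],
    [0,0,0],
    [0,0,0],
    [0,0,0],
    [0,0,0],
    [0,0,0],
    [0,0,0]
  ],
  "claw": [0,0,0,0,0,0,0,0,0,0,0]
}}

```text
time_s: 15.62
position: [0.5052, 0.0423, 0.2629]
tool_rot: [[0.005, 0.951, 0.309], [-0.009, 0.309, -0.951], [-1.0, 0.002, 0.01]]
ft_force: [0.4, 0.5, -0.1]
grip_width: -0.0004
```

```bash
python3 st.py; python3 - <<'E'
from h import *
t=env.get_image('top')[:,:,::-1];s=env.get_image('side')[:,:,::-1]
cv2.imwrite('pics/top9.png',t)
cv2.imwrite('pics/c10.png',np.hstack([cv2.resize(t[190:290,340:440],None,fx=4,fy=4,interpolation=2),cv2.resize(s[220:320,320:420],None,fx=4,fy=4,interpolation=2)]))
E
```

```text
t 15.6167 p [0.5052 0.0423 0.2629] yaw y 17.974256973960657 x [ 0.0048 -0.009  -0.9999] F [ 0.381   0.5029 -0.0832] w -0.0003546420413696091 T [ 0.0212 -0.0018 -0.0015]
tray xy -0.025511312637349105 0.19521505980575699
```

View pics/c10.png

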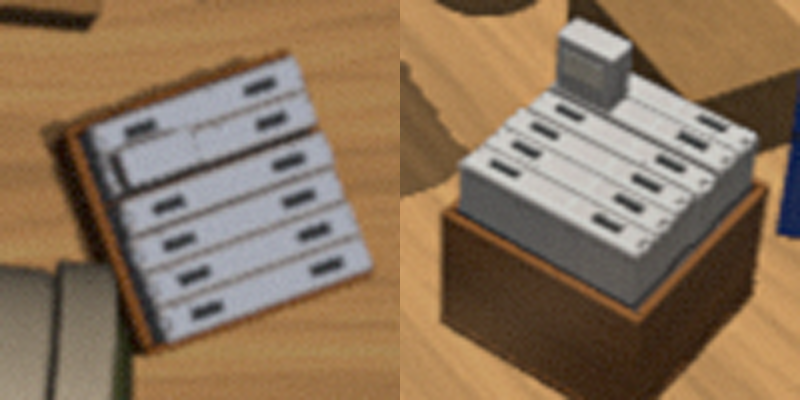

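View pics/top9.png

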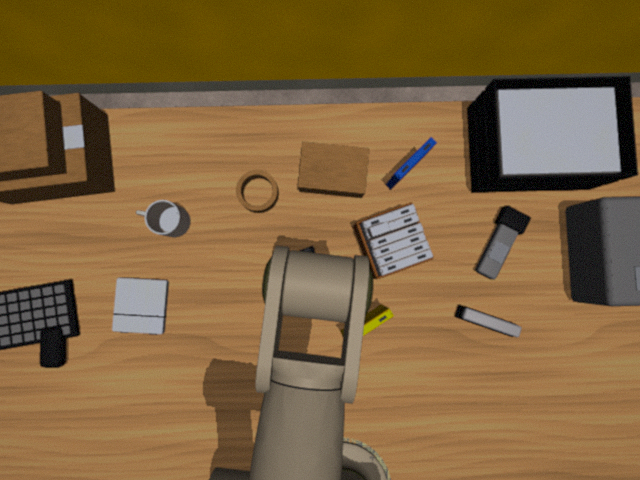

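The view shows six cases standing level. The item's slot mark is at (289,160) and the guide's at (271,120), which makes the pitch about 24 mm. The other objects look unmoved.

```bash
python3 -c "
from rig import env; print(env.close_job())"
```

```text
the job is handed in; nothing more can be done
None
```

I filed the case in the tray directly in front of the tabbed case and handed the job in. The last robot time I read was 15.6 s of the 64 s allowed. No verdict was reported back.

**How:** I gripped the tab and slid the tabbed case forward about 20 mm, pushing the three front cases to the wall with about 11 N. Then I drew it back until a gap of about 28 mm opened. I lowered the new case into the gap without contact, released it about 23 mm above the floor, and pressed it down.

**Last checks:**
- **Seating:** with about 22 N from above, the fingertips stopped at z = 0.136 m, which is the height of a fully seated case.
- **Position:** the final pictures show six cases standing level. The new case is immediately in front of the tabbed one, with centres about 24 mm apart (allowed 16 to 34 mm).
- **Surroundings:** the other objects on the bench look unmoved, by eye rather than by measurement. The arm was clear of everything.

**Disagreements:**
- **Tray position:** my camera estimate along x differed from the wall contact by about 3 mm, so I used the contact.
- **Heights:** two-view heights were mostly 2 to 10 mm below the nominal sizes.
- **Item pose while held:** a first reading from its rounded corners suggested it had tilted. The seam line showed it was straight, and it went in without contact force.

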